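Turn a shaft to its set-screw flat and hold the collar on it

ROBOT

A 6-joint arm with a two-finger parallel gripper is mounted at the origin on a cart in front of the work surface, level with it; the furniture and walls round the work are solid. World frame = base frame: x ahead of the robot, y to its left, z up, the work surface at z = 0. Lengths are in m, angles in rad, forces in N, time in s.
With the tool pointing down it reaches from about 0.35 to 0.775 m from the base axis. Payload 5.5 kg.
Tool frame: the origin (TCP) lies at the very end of the fingers, on their centre line; the grasp point (between the pads) lies 19 mm behind it; z points along the fingers, y is the line along which they close (so a half turn about z gives the same grasp; the last joint's range is limited). The gripper opens to 85 mm and grips with 20 to 120 N. Pads are 22 mm wide; open, the fingers measure 114 mm over their backs; the gripper's body (76 mm by 85 mm) begins 54 mm behind the grasp point. The pads swing forward as they close: fully open they stand 13 mm farther back than shut.
Start: joints at [1.13, 0.313, 0.046, 1.304, 0, 1.431], TCP at [0.17, 0.549, 0.231] pointing down, gripper open.
Joint ranges: [-2.76, 2.76], [-0.86, 1.69], [-1.03, 1.26], [-2.2, 2.34], [-1.47, 1.5], [-3.14, 3.14]. Speed limits (rad/s): [2.57, 2.57, 3.14, 3.14, 3.14, 3.14].

INTERFACE

Orientations are given as a unit quaternion [w, x, y, z].
In Python, from workcell import get_state, read_camera, hand_in gives the robot as it stands.
- The arm moves only by the tool send_rows, never from a script. Its argument "increments" is a list of rows, each an object of numbers: "dx", "dy", "dz": the shift along the world's x, y, z in units of 25 mm (1.0 is 25 mm); "roll": the turn about the world's z in units of 8 degrees (1.0 is 8 degrees); "claw": the opening, from -1 (shut) to 1 (fully open). In form: [{"dx": .., "dy": .., "dz": .., "roll": .., "claw": ..}, ...]. A call has exactly 5 rows; each row is the pose to reach, as a shift and turn from the pose commanded when the call began; what a row does not reach only later rows make up. A row lasts 1/8 s, in which the tool goes at most 62.5 mm and 10.7 degrees, less where a joint would pass 70% of its speed; a pose out of reach is approached as far as the arm can. A call with a gripper value outside its range is refused whole. The fingers move at their own pace and stop on an object; "grip_force" is the grip in N (left out, the last holds). Time passes only in rows, so rows that repeat a pose let the fingers close, or fill a call up. It gives the time, the measured TCP pose, the force, the opening and the grip force at its end, in the units of the state.
- get_state(): the state, without advancing time (a new reading comes with each control period).
- read_camera(name): name is "scene" or "side" or "wrist"; returns a dict with "image" (480x640x3 uint8, blue, green, red), "fx", "fy", "cx", "cy" (pixels), "world_to_cam" (4x4, takes a point from world to camera coordinates). Camera axes: x right, y up, looking along -z (the intrinsics and any distortion apply to the point x, -y, -z); pixel columns grow to the right and rows downward; lengths in m; the calibration is good to about 2 mm. A picture is of the moment at which its call begins. There is no depth.
- hand_in(): hands the job in; it is judged then, once.
The state is a dict: "clock": time; "joint_pos": joint angles; "qvel": joint speeds; "tau": joint torques, N m; "tcp_pos": TCP position; "orientation": TCP orientation; "wrist_force": force on the tool from outside, world axes, zero at the start; "ft_torque": the same for the moment, N m; "finger_gap": finger opening in m; "grip_force": force on a finger pad.
Only numpy, scipy, OpenCV 4.12 (cv2) and the standard library are available. Lean on these libraries where they do the work, as an engineer would, in place of code of your own. Each camera call takes 0.05 s, during which the arm holds its last target. There are 200 camera calls.

TASK

Pinch the bare upper end of the shaft in the green stand so that a finger lies on its blue set-screw flat, and turn the shaft until the flat squarely faces the yellow hex-key guide. Then pick up the loose shaft collar and lower it over the shaft, with its brass set screw over the flat and pointing to the guide, all the way down on the shoulder. Finish still gripping the collar there, ready for the screw to be tightened; leave the tin, the brass bar and the hex key where they lie.

Things in the scene. Friction and masses are not known exactly. Their poses are not given: they have to be found in the camera images.
- stand: Green round assembly stand fixed to the worktop, foot 100 mm across, neck 48 mm across up to 44 mm high. Origin: centre of its underside, on the shaft's axis; z up. A yellow grooved hex-key guide block (22 mm radial, 26 mm wide, top 44 mm above the worktop) stands on its -x side, 36 to 58 mm from the axis.
- shoulder (a point): Point on the upright steel shaft's axis at the top face of its 32 mm wide shoulder, 50 mm above the worktop; it turns with the shaft, -x is the side of the flat. The bare end above is 45 mm long, 20 mm in diameter, its top 2.5 mm chamfered, with one flat all along it, 7.2 mm from the axis. Pinched across the flat it measures 17.2 mm, elsewhere up to 20 mm.
- shaft (a joint): Angle of the shaft in rad, counter-clockwise from above; 0 when the flat squarely faces the guide. It starts between 0.5 and 1.4 and can turn from -3 to 3. Stiff enough (0.04 N m) to stay where it is left.
- collar: Loose dark steel shaft collar lying flat, 44 mm outside diameter, 20 mm high, bore 24 mm, 0.12 kg. Origin: centre of its underside, z up. Brass set screw on its -x side at mid height: the 12 mm head reaches 32 mm from the axis; its 6 mm wide tip stands into the bore to 8.5 mm from the axis, so it only goes down the shaft with the screw over the flat (within about 20 degrees).
- screw_head (a point): Centre of the outer end of the collar's set-screw head, 32 mm from the collar's axis on its -x side and 10 mm above its underside.
- screw_tin: Bystander: round blue and white tin, 61 mm across, 42 mm high; origin at its underside.
- brass_bar: Bystander: brass bar 16x105x18 mm lying along its y; origin at its underside.
- hex_key: Bystander: black hex key 22x74x6 mm lying along its y; origin at its underside.
- shaft_flat (a point): Middle of the blue-inked flat face on the shaft, 7.2 mm from the axis, 21 mm above the shoulder. The blue face is 14 mm wide and runs from 1 to 41 mm above the shoulder; its outward normal is -x of this point's axes, which turn with the shaft. A blue line on the shaft's end also points to it.
- wall_lamp_2: Obstacle, fixed, not part of the job: grey lamp over the small lathe to the right of the work. Its shade spans about 0.24 m short of this origin in x to beyond it, within 80 mm of it in y, and from this origin's height up to 90 mm above; the lathe's red headstock stands below and left of it, up to about 0.3 m high. An arm coming from the right must swing round close to its base.

How it is judged:
On the way:
1. the fingers, on the shaft's flat, have turned the flat to face the guide within 0.14 rad, the collar not yet on (value of joint shaft between -0.14 and 0.14 rad and contact force between the fingers and flat_face above 1 N and horizontal distance between collar and shoulder above 0.06 m), for 0.1 s.
At the end, for the whole second after the job is handed in: The flat faces the guide within 0.2 rad; the collar sits level on the shoulder (underside within 3 mm of it, axis within 4 mm of the shaft's, tilt under 0.1 rad) with its screw head within 7 mm sideways of the middle of the flat's direction; the fingers still grip it with over 2 N and it is still (value of joint shaft between -0.2 and 0.2 rad and z of collar in the frame of shoulder between -0.003 and 0.003 m and horizontal distance between collar and shoulder below 0.004 m and angle between collar's own z axis and vertical below 0.1 rad and x of screw_head in the frame of shoulder below -0.02 m and y of screw_head in the frame of shoulder between -0.007 and 0.007 m and contact force between the fingers and collar above 2 N and linear speed of collar below 0.01 m/s); the arm keeps its last pose, push and grip.
It fails at once if a bystander (tin, bar or hex key) was moved more than 25 mm (distance of any of screw_tin, brass_bar, hex_key from where it was at the start of the episode above 0.025 m).
It also fails if it takes over 64 s, if anything falls off the work surface, if the arm or the gripper's body presses on something with over 40 N, if the wrist force passes 120 N, or if a joint passes its speed limit or range.

## Working session

There is one attempt and no reset: what is moved stays moved. The work goes in short steps, Python scripts to look and compute and a tool call to move; the robot and the scene stay as the last step left them, time stands still between calls to the robot, and variables do not carry over. Pictures are saved under pics/ and viewed, at most 10 in all, crops included, and the job is handed in when it is done.

Besides the shell and the picture viewer there is one more tool, called after "Emit:" by a JSON object that holds its "api" and its "payload". send_rows: Moves the arm, as the interface text tells. Its arguments: {"type":"object","properties":{"increments":{"type":"array","items":{"type":"object","properties":{"dx":{"type":"number"},"dy":{"type":"number"},"dz":{"type":"number"},"roll":{"type":"number"},"claw":{"type":"number"}}}},"grip_force":{"type":"number"}},"required":["increments"]}

```bash
mkdir -p pics; cat > h.py <<'E'
import numpy as np, cv2
from workcell import get_state, read_camera, hand_in
def grab(n,f=None):
    c=read_camera(n)
    if f: cv2.imwrite('pics/'+f,c['image'])
    return c
def ray(c,u,v):
    M=np.array(c['world_to_cam']);R=M[:3,:3];o=-R.T@M[:3,3]
    x=(u-c['cx'])/c['fx'];y=(v-c['cy'])/c['fy']
    d=R.T@np.array([x,-y,-1.]);return o,d/np.linalg.norm(d)
def onz(c,u,v,z):
    o,d=ray(c,u,v);return o+d*(z-o[2])/d[2]
def proj(c,p):
    M=np.array(c['world_to_cam']);q=M[:3,:3]@np.asarray(p)+M[:3,3]
    return np.array([c['cx']+c['fx']*q[0]/-q[2],c['cy']+c['fy']*-q[1]/-q[2]])
def tri(a,b):
    (o1,d1),(o2,d2)=a,b
    t=np.linalg.lstsq(np.c_[d1,-d2],o2-o1,rcond=None)[0]
    p,q=o1+t[0]*d1,o2+t[1]*d2;return (p+q)/2,np.linalg.norm(p-q)
E
python3 - <<'E'
from h import *
for n in('scene','side','wrist'):
    c=grab(n,n+'0.png');print(n,{k:v for k,v in c.items() if k not in('image',)})
print(get_state())
E
```

```text
scene {'fx': 561.1380497115035, 'fy': 561.1380497115035, 'cx': 326.76183057299016, 'cy': 240.37377243899348, 'world_to_cam': array([[ 0.68610339, -0.72726616, -0.01860292, -0.42820629],
       [ 0.46186885,  0.41568588,  0.78350649, -0.42374722],
       [-0.56208478, -0.54615857,  0.62110508, -1.22453897],
       [ 0.        ,  0.        ,  0.        ,  1.        ]])}
side {'fx': 531.6698914682918, 'fy': 531.6698914682918, 'cx': 323.7471148763708, 'cy': 233.0852343547297, 'world_to_cam': array([[-0.99651757, -0.08332586, -0.00308882,  0.53773163],
       [ 0.04841124, -0.60833014,  0.79220628, -0.27537968],
       [-0.06789029,  0.78929794,  0.61024558, -1.28628697],
       [ 0.        ,  0.        ,  0.        ,  1.        ]])}
wrist {'fx': 416.9402637989221, 'fy': 416.9402637989221, 'cx': 317.17252301008756, 'cy': 243.86844901648502, 'world_to_cam': array([[ 0.29632456,  0.95508673, -0.00104206, -0.57486084],
       [-0.90610737,  0.28078301, -0.31643377,  0.0419241 ],
       [-0.3019291 ,  0.09471132,  0.94861403, -0.37934503],
       [ 0.        ,  0.        ,  0.        ,  1.        ]])}
{'clock': 0.15, 'joint_pos': array([ 1.13038737e+00,  3.13837174e-01,  4.52385807e-02,  1.30361590e+00,
       -1.32185635e-05,  1.43117588e+00]), 'qvel': array([-0.00185964, -0.00337865,  0.0030883 ,  0.00017976, -0.00031142,
        0.00042779]), 'tau': array([ 1.82184158e-03, -4.81064880e+01,  2.98815393e+01,  1.38904498e-02,
       -1.21427379e-04, -9.40413230e-06]), 'tcp_pos': array([0.17021329, 0.54881995, 0.23060789]), 'orientation': array([-1.96440903e-04,  1.49827909e-01,  9.88711836e-01, -6.81362584e-04]), 'wrist_force': array([ 0.24261251, -0.03026442,  0.05859087]), 'ft_torque': array([-0.03781155, -0.0160914 , -0.01078003]), 'grip_force': 0.0, 'finger_gap': 0.0855477441636387}
```

View pics/scene0.png

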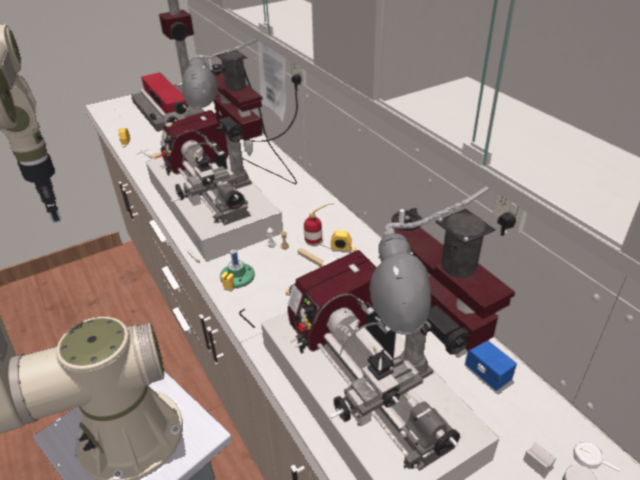

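View pics/side0.png

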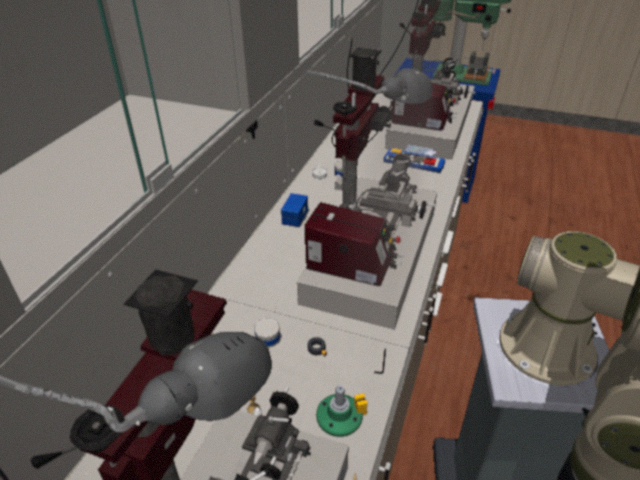

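The scene view shows the stand at about (237,272). The side view shows the stand at (340,412), the collar at (317,347) with brass at about (325,351), the tin at (267,330) and the hex key at (381,360).

```bash
python3 - <<'E'
from h import *
s=grab('scene');d=grab('side')
print('stand',onz(s,237,275,0),onz(d,340,415,0)); print('collar',onz(d,317,347,.015)); print('hex',onz(d,381,360,0),onz(s,247,317,0)); print('tin',onz(d,267,332,.02))
for p in [onz(d,317,347,.01)]: print(proj(s,p))
a=cv2.resize(d['image'][310:440,230:400],None,fx=4.5,fy=4.5,interpolation=cv2.INTER_CUBIC)
cv2.imwrite('pics/sz.png',a)
a=cv2.resize(s['image'][225:345,180:340],None,fx=4.5,fy=4.5,interpolation=cv2.INTER_CUBIC)
cv2.imwrite('pics/cz.png',a)
E
```

```text
stand [0.4909501  0.23231924 0.        ] [0.48564728 0.22714726 0.        ]
collar [0.55090413 0.05765491 0.015     ]
hex [0.39781506 0.07201223 0.        ] [0.40147393 0.08217288 0.        ]
tin [0.67674375 0.02490992 0.02      ]
[294.70610396 290.47192222]
```

View pics/sz.png

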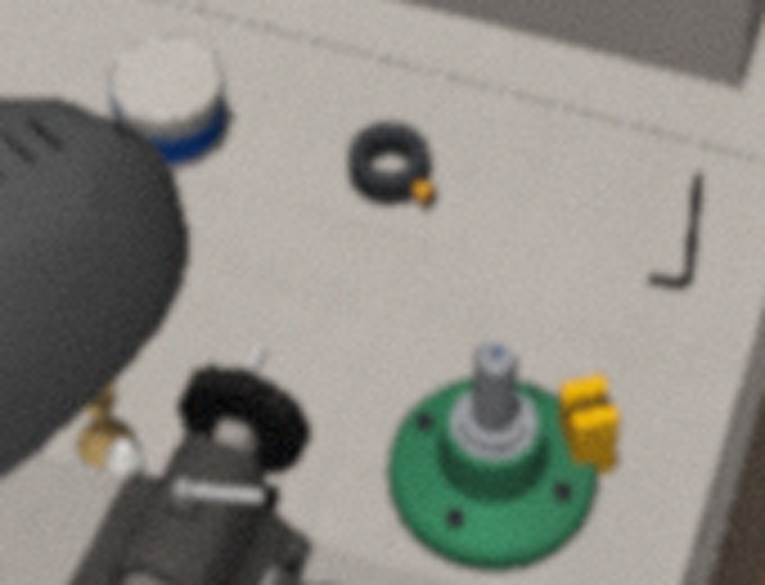

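View pics/cz.png

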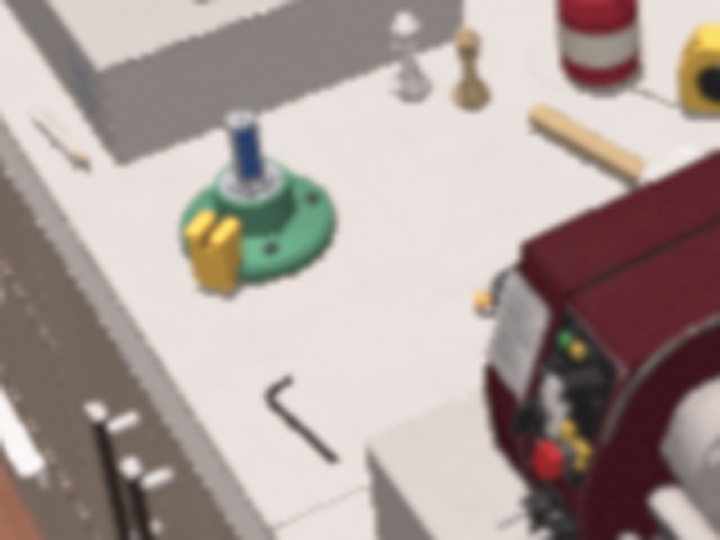

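Side crop: shaft top at (494,352), collar ring at (390,162) with the brass head at (424,192), guide top at about (586,402). Scene crop: blue flat at (247,150) facing roughly −y, guide top at (214,222), brass screw peeking out at (484,300).

```bash
python3 - <<'E'
from h import *
s=grab('scene');d=grab('side')
S=lambda u,v:(u/4.5+180-.4,v/4.5+225-.4)
D=lambda u,v:(u/4.5+230-.4,v/4.5+310-.4)
print('top',onz(s,*S(243,118),.095)[:2],onz(d,*D(494,355),.095)[:2],tri(ray(s,*S(243,118)),ray(d,*D(494,355))))
print('guide',onz(s,*S(214,222),.044)[:2],onz(d,*D(586,402),.044)[:2])
print('collar',onz(d,*D(390,159),.02)[:2],'head',onz(d,*D(424,191),.01)[:2],onz(s,*S(484,300),.01)[:2])
print('bar?',onz(s,*S(585,143),.01)); print('tin',onz(d,*D(168,85),.042))
# blue flat mask in scene
hsv=cv2.cvtColor(s['image'],cv2.COLOR_BGR2HSV);m=cv2.inRange(hsv,(100,90,40),(130,255,255))
m[:240]=0;m[285:]=0;m[:,:220]=0;m[:,255:]=0
v,u=np.nonzero(m);print(len(u),u.mean(),v.mean(),onz(s,u.mean(),v.mean(),.071))
w=grab('wrist');print(ray(w,320,240),ray(w,320,20)[1],ray(w,320,460)[1])
E
```

```text
top [0.48886071 0.22708588] [0.48827798 0.2291145 ] (array([0.48885561, 0.2281012 , 0.094057  ]), np.float64(0.0012114583456561306))
guide [0.44730646 0.21420478] [0.4452527  0.21453373]
collar [0.55278688 0.05572343] head [0.53376252 0.06742884] [0.53504299 0.0666767 ]
bar? [0.68367348 0.12622755 0.01      ]
tin [0.67397401 0.03326249 0.042     ]
35 234.77142857142857 258.74285714285713 [0.48538363 0.2222538  0.071     ]
(array([0.09388023, 0.57337442, 0.37310752]), array([ 0.29603002, -0.08452489, -0.95143143])) [-0.16031901  0.05622511 -0.98546261] [ 0.6872114  -0.20674803 -0.69641635]
```

Emit:
{"api": "send_rows", "payload": {"increments": [{"dx": 1.3, "dy": -1.3, "dz": 0, "roll": 0, "claw": 1}, {"dx": 2.6, "dy": -2.6, "dz": 0, "roll": 0, "claw": 1}, {"dx": 3.9, "dy": -3.9, "dz": 0, "roll": 0, "claw": 1}, {"dx": 5.2, "dy": -5.2, "dz": 0, "roll": 0, "claw": 1}, {"dx": 6.5, "dy": -6.5, "dz": 0, "roll": 0, "claw": 1}]}}

```text
clock: 1.02
tcp_pos: [0.3338, 0.3856, 0.2315]
orientation: [0.0, 0.15, 0.989, 0.0]
wrist_force: [-0.9, 0.9, 0.6]
finger_gap: 0.0859
grip_force: 0.0
```

Emit:
{"api": "send_rows", "payload": {"increments": [{"dx": 1.4, "dy": -1.4, "dz": 0, "roll": -0.4, "claw": 1}, {"dx": 2.8, "dy": -2.8, "dz": 0, "roll": -0.8, "claw": 1}, {"dx": 4.2, "dy": -4.2, "dz": 0, "roll": -1.2, "claw": 1}, {"dx": 5.6, "dy": -5.6, "dz": 0, "roll": -1.6, "claw": 1}, {"dx": 6.2, "dy": -6.3, "dz": 0, "roll": -1.6, "claw": 1}]}}

```text
clock: 1.65
tcp_pos: [0.4897, 0.2273, 0.2312]
orientation: [0.0, 0.261, 0.965, 0.0]
wrist_force: [-0.4, 1.0, 0.4]
finger_gap: 0.0853
grip_force: 0.0
```

Emit:
{"api": "send_rows", "payload": {"increments": [{"dx": 0, "dy": 0, "dz": 0, "roll": 0, "claw": 1}, {"dx": 0, "dy": 0, "dz": 0, "roll": 0, "claw": 1}, {"dx": 0, "dy": 0, "dz": 0, "roll": 0, "claw": 1}, {"dx": 0, "dy": 0, "dz": 0, "roll": 0, "claw": 1}, {"dx": 0, "dy": 0, "dz": 0, "roll": 0, "claw": 1}]}}

```text
clock: 2.28
tcp_pos: [0.4875, 0.2298, 0.2314]
orientation: [0.0, 0.259, 0.966, 0.0]
wrist_force: [-0.1, 0.2, -0.7]
finger_gap: 0.0857
grip_force: 0.0
```

```bash
python3 - <<'E'
from h import *
w=grab('wrist','w1.png');print(proj(w,[.4885,.228,.095]),proj(w,[.4885,.228,.05]),proj(w,[.447,.214,.044]),proj(w,[.553,.056,.02]))
E
```

```text
[314.39019109 229.03775185] [314.70731352 213.08750781] [273.06309047 175.58999416] [195.24125642 347.03860688]
```

View pics/w1.png

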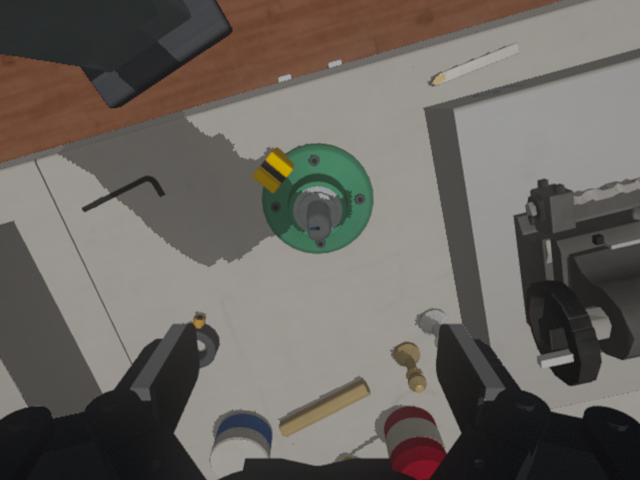

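The wrist view shows the stand at (318,198), shaft top at about (319,228) with a blue line toward the left, guide at (272,170), collar at (204,345) and screw head at (200,320). I'll zoom in on the stand and collar.

```bash
python3 - <<'E'
from h import *
w=cv2.imread('pics/w1.png')
a=cv2.resize(w[140:260,240:380],None,fx=5,fy=5,interpolation=cv2.INTER_CUBIC)
cv2.imwrite('pics/w1a.png',a)
E
```

```text
(no output)
```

View pics/w1a.png

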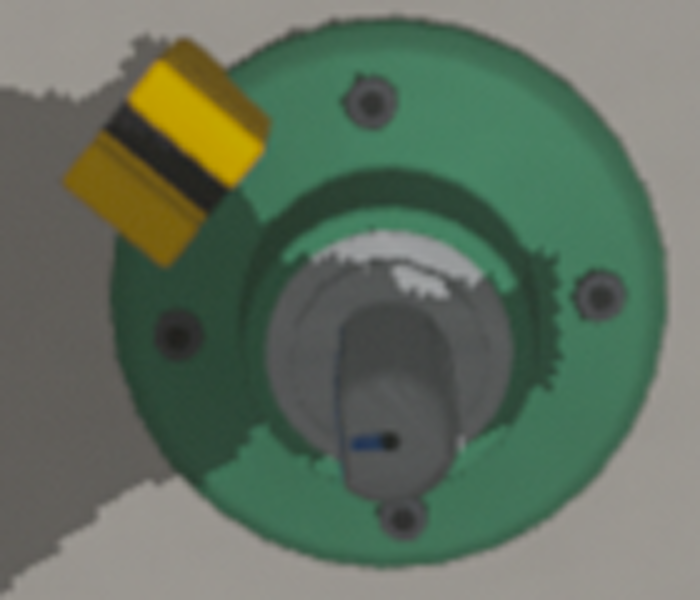

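Crop: shaft-end centre at (390,441), blue line ending at (352,443). The groove in the guide runs from (118,118) to (212,205). The shoulder circle is centred at about (389,353).

```bash
python3 - <<'E'
from h import *
w=grab('wrist')
C=lambda u,v:((u+.5)/5-.5+240,(v+.5)/5-.5+140)
f=lambda u,v,z:onz(w,*C(u,v),z)[:2]
t=f(390,441,.095);e=f(352,443,.095);print('top',t,'flat dir',np.degrees(np.arctan2(*(e-t)[::-1])))
sh=f(389,353,.05);print('shoulder',sh)
a=f(118,118,.041);b=f(212,205,.041);print('groove dir',np.degrees(np.arctan2(*(a-b)[::-1])))
g=(f(188,40,.044)+f(268,148,.044)+f(167,268,.044)+f(66,180,.044))/4
print('guide',g,np.degrees(np.arctan2(*(g-sh)[::-1])),np.linalg.norm(g-sh), np.degrees(np.arctan2(*((a+b)/2-sh)[::-1])))
c=onz(w,203.5,345,.02)[:2];h=onz(w,200,320,.014)[:2];print('collar',c,h,np.degrees(np.arctan2(*(h-c)[::-1])))
print(get_state()['tcp_pos'])
E
```

```text
top [0.48891619 0.23026975] flat dir -116.86700163727268
shoulder [0.48760125 0.23093012]
groove dir -163.5974010956848
guide [0.44478075 0.21620097] -161.01810034627172 0.04528292120607435 -159.18678531795751
collar [0.55518132 0.0641532 ] [0.53297602 0.07366342] 156.81521628202347
[0.48770819 0.22951418 0.2314087 ]
```

Emit:
{"api": "send_rows", "payload": {"increments": [{"dx": 0, "dy": 0, "dz": -1.5, "roll": 0.4, "claw": 1}, {"dx": 0, "dy": 0, "dz": -3.2, "roll": 0.4, "claw": 1}, {"dx": 0, "dy": 0, "dz": -5, "roll": 0.4, "claw": 1}, {"dx": 0, "dy": 0, "dz": -6.5, "roll": 0.4, "claw": 1}, {"dx": 0, "dy": 0, "dz": -7, "roll": 0.4, "claw": 1}]}}

```text
clock: 3.0
tcp_pos: [0.486, 0.2287, 0.0541]
orientation: [-0.002, 0.232, 0.973, -0.001]
wrist_force: [-0.1, -0.6, 0.1]
finger_gap: 0.0856
grip_force: 0.0
```

Emit:
{"api": "send_rows", "payload": {"increments": [{"claw": 0}, {"claw": -0.5}, {"claw": -1}, {"claw": -1}, {"claw": -1}], "grip_force": 30}}

```text
schema error: expected keys dx, dy, dz, roll, claw
```

Emit:
{"api": "send_rows", "payload": {"increments": [{"claw": -1}, {"claw": -1}, {"claw": -1}, {"claw": -1}, {"claw": -1}]}}

```text
schema error: expected keys dx, dy, dz, roll, claw
```

Emit:
{"api": "send_rows", "payload": {"increments": [{"dx": 0, "dy": 0, "dz": 0, "roll": 0, "claw": 0}, {"dx": 0.05, "dy": 0, "dz": 0, "roll": 0, "claw": -0.5}, {"dx": 0.05, "dy": 0, "dz": 0, "roll": 0, "claw": -1}, {"dx": 0.05, "dy": 0, "dz": 0, "roll": 0, "claw": -1}, {"dx": 0.05, "dy": 0, "dz": 0, "roll": 0, "claw": -1}], "grip_force": 30}}

```text
clock: 3.62
tcp_pos: [0.4903, 0.23, 0.0576]
orientation: [0.001, 0.232, 0.973, 0.001]
wrist_force: [0.6, 1.6, 5.3]
finger_gap: 0.017
grip_force: 31.9
```

Emit:
{"api": "send_rows", "payload": {"increments": [{"dx": 0, "dy": 0, "dz": 0, "roll": 0, "claw": -1}, {"dx": 0, "dy": 0, "dz": 0, "roll": 0, "claw": -1}, {"dx": 0, "dy": 0, "dz": 0, "roll": 0, "claw": -1}, {"dx": 0, "dy": 0, "dz": 0, "roll": 0, "claw": -1}, {"dx": 0, "dy": 0, "dz": 0, "roll": 0, "claw": -1}]}}

```text
clock: 4.25
tcp_pos: [0.4903, 0.23, 0.0576]
orientation: [0.001, 0.232, 0.973, 0.001]
wrist_force: [-0.1, 2.3, 6.1]
finger_gap: 0.0164
grip_force: 32.0
```

Emit:
{"api": "send_rows", "payload": {"increments": [{"dx": 0, "dy": 0, "dz": 0, "roll": -0.7, "claw": -1}, {"dx": 0, "dy": 0, "dz": 0, "roll": -1.4, "claw": -1}, {"dx": 0, "dy": 0, "dz": 0, "roll": -2.1, "claw": -1}, {"dx": 0, "dy": 0, "dz": 0, "roll": -2.8, "claw": -1}, {"dx": 0, "dy": 0, "dz": 0, "roll": -2.8, "claw": -1}]}}

```text
clock: 4.88
tcp_pos: [0.4901, 0.229, 0.0576]
orientation: [0.001, 0.417, 0.909, 0.0]
wrist_force: [-0.4, -0.5, 7.9]
finger_gap: 0.0167
grip_force: 32.1
```

Emit:
{"api": "send_rows", "payload": {"increments": [{"dx": 0, "dy": 0, "dz": 0, "roll": -0.7, "claw": -1}, {"dx": 0, "dy": 0, "dz": 0, "roll": -1.4, "claw": -1}, {"dx": 0, "dy": 0, "dz": 0, "roll": -2.1, "claw": -1}, {"dx": 0, "dy": 0, "dz": 0, "roll": -2.8, "claw": -1}, {"dx": 0, "dy": 0, "dz": 0, "roll": -2.8, "claw": -1}]}}

```text
clock: 5.5
tcp_pos: [0.4896, 0.2281, 0.0576]
orientation: [0.001, 0.586, 0.81, -0.0]
wrist_force: [-1.7, -4.2, 9.0]
finger_gap: 0.0166
grip_force: 32.4
```

Emit:
{"api": "send_rows", "payload": {"increments": [{"dx": 0, "dy": 0, "dz": 0, "roll": 0, "claw": -1}, {"dx": 0, "dy": 0, "dz": 0, "roll": 0, "claw": -1}, {"dx": 0, "dy": 0, "dz": 0, "roll": 0, "claw": -1}, {"dx": 0, "dy": 0, "dz": 0, "roll": 0, "claw": -1}, {"dx": 0, "dy": 0, "dz": 0, "roll": 0, "claw": -1}]}}

```text
clock: 6.12
tcp_pos: [0.4896, 0.2281, 0.0576]
orientation: [0.001, 0.586, 0.811, -0.0]
wrist_force: [-2.6, -3.9, 9.3]
finger_gap: 0.017
grip_force: 32.4
```

Emit:
{"api": "send_rows", "payload": {"increments": [{"dx": 0, "dy": 0, "dz": 0, "roll": 0, "claw": 0}, {"dx": 0, "dy": 0, "dz": 0, "roll": 0, "claw": 0.5}, {"dx": 0, "dy": 0, "dz": 0, "roll": 0, "claw": 1}, {"dx": 0, "dy": 0, "dz": 0, "roll": 0, "claw": 1}, {"dx": 0, "dy": 0, "dz": 0, "roll": 0, "claw": 1}]}}

```text
clock: 6.75
tcp_pos: [0.4891, 0.2292, 0.0562]
orientation: [-0.0, 0.585, 0.811, -0.0]
wrist_force: [0.3, 0.0, -0.9]
finger_gap: 0.0851
grip_force: 0.0
```

Emit:
{"api": "send_rows", "payload": {"increments": [{"dx": 0, "dy": 0, "dz": 1.5, "roll": 0, "claw": 1}, {"dx": 0, "dy": 0, "dz": 3.5, "roll": 0, "claw": 1}, {"dx": 0, "dy": 0, "dz": 5.5, "roll": 0, "claw": 1}, {"dx": 0, "dy": 0, "dz": 7, "roll": 0, "claw": 1}, {"dx": 0, "dy": 0, "dz": 7, "roll": 0, "claw": 1}]}}

```text
clock: 7.38
tcp_pos: [0.4911, 0.2299, 0.2349]
orientation: [0.002, 0.585, 0.811, 0.003]
wrist_force: [0.3, -0.6, -0.6]
finger_gap: 0.0854
grip_force: 0.0
```

```bash
python3 - <<'E'
from h import *
w=grab('wrist','w2.png');u,v=proj(w,[.4885,.229,.07]).astype(int);print(u,v,get_state()['tcp_pos'])
a=cv2.resize(w['image'][v-70:v+50,u-70:u+70],None,fx=5,fy=5,interpolation=cv2.INTER_CUBIC)
cv2.imwrite('pics/w2a.png',a)
E
```

```text
310 217 [0.49005814 0.22949756 0.23269747]
```

View pics/w2a.png

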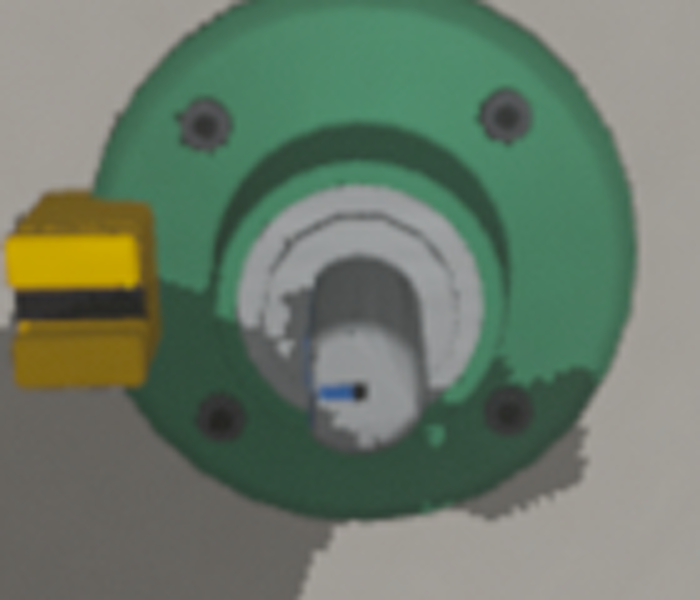

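The blue line runs (359,391)→(320,393) and the groove (142,302)→(18,305), so they are parallel and the flat faces the guide. Next I measure the axis and move over to view the collar.

```bash
python3 - <<'E'
from h import *
w=grab('wrist')
C=lambda u,v:((u+.5)/5-.5+240,(v+.5)/5-.5+147)
f=lambda u,v,z:onz(w,*C(u,v),z)[:2]
A=lambda a,b:np.degrees(np.arctan2(*(b-a)[::-1]))
t=f(359,391,.095);print('top',t,A(t,f(320,393,.095)))
print('sh',f(361,307,.05)); a,b=f(142,302,.041),f(18,305,.041);print('groove',A(a,b),A(t,(a+b)/2))
print(get_state()['tcp_pos'])
E
```

```text
top [0.48732208 0.23058689] -158.64054833392737
sh [0.4868469  0.23165098]
groove -160.26099776953782 -161.16074743422405
[0.48914348 0.22922336 0.23118125]
```

Emit:
{"api": "send_rows", "payload": {"increments": [{"dx": 0.4, "dy": -1.2, "dz": 0, "roll": 1, "claw": 1}, {"dx": 0.8, "dy": -2.4, "dz": 0, "roll": 2, "claw": 1}, {"dx": 1.2, "dy": -3.6, "dz": 0, "roll": 3, "claw": 1}, {"dx": 1.6, "dy": -4.8, "dz": 0, "roll": 4, "claw": 1}, {"dx": 2, "dy": -6, "dz": 0, "roll": 5, "claw": 1}]}}

```text
clock: 8.1
tcp_pos: [0.5383, 0.0782, 0.2292]
orientation: [-0.002, 0.27, 0.963, -0.0]
wrist_force: [0.3, -0.5, -0.3]
finger_gap: 0.085
grip_force: 0.0
```

Emit:
{"api": "send_rows", "payload": {"increments": [{"dx": 0.3, "dy": -0.7, "dz": -1, "roll": 0.6, "claw": 1}, {"dx": 0.6, "dy": -0.7, "dz": -2, "roll": 0.6, "claw": 1}, {"dx": 0.6, "dy": -0.7, "dz": -2, "roll": 0.6, "claw": 1}, {"dx": 0.6, "dy": -0.7, "dz": -2, "roll": 0.6, "claw": 1}, {"dx": 0.6, "dy": -0.7, "dz": -2, "roll": 0.6, "claw": 1}]}}

```text
clock: 8.72
tcp_pos: [0.5543, 0.0621, 0.1822]
orientation: [0.001, 0.232, 0.973, 0.0]
wrist_force: [-0.4, -0.3, 0.3]
finger_gap: 0.0853
grip_force: 0.0
```

```bash
python3 - <<'E'
from h import *
w=grab('wrist','w3.png');print(proj(w,[.554,.06,.02]),get_state()['tcp_pos'],get_state()['orientation'])
E
```

```text
[313.28218161 217.68885585] [0.55446752 0.06204182 0.18233087] [7.98871546e-04 2.31766074e-01 9.72771201e-01 1.97893609e-04]
```

View pics/w3.png

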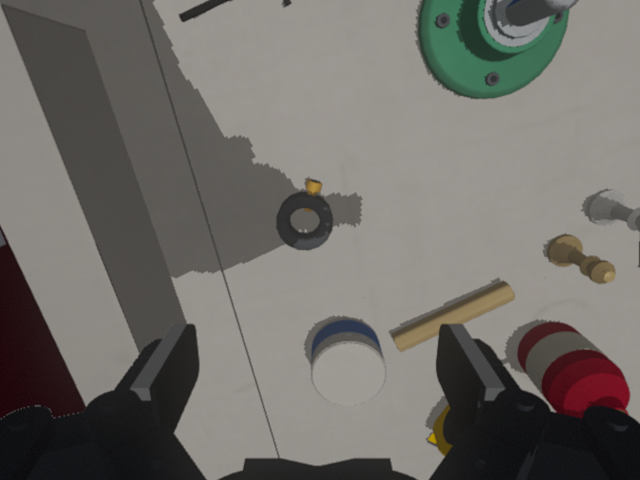

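Collar ring centred at about (305,220), brass head at (314,186), the tin (347,360) and bar (452,315) well clear. I measure it by masks.

```bash
python3 - <<'E'
from h import *
w=grab('wrist');im=w['image'];R=np.zeros(im.shape[:2],np.uint8);R[165:265,260:350]=255
g=im.max(2);m=((g<75)&(R>0)).astype(np.uint8)
n,l,s,c=cv2.connectedComponentsWithStats(m);k=1+s[1:,4].argmax();print(s[k],c[k])
pts=cv2.convexHull(np.argwhere(l==k)[:,::-1].astype(np.float32));print('ell',cv2.fitEllipse(pts))
cn,h=cv2.findContours((l==k).astype(np.uint8),cv2.RETR_CCOMP,cv2.CHAIN_APPROX_NONE)
inn=[x for x,hh in zip(cn,h[0]) if hh[3]>=0 and len(x)>20]
for x in inn: print('in',cv2.fitEllipse(x))
hs=cv2.cvtColor(im,cv2.COLOR_BGR2HSV);b=(cv2.inRange(hs,(8,130,110),(30,255,255))>0)&(R>0)
v,u=np.nonzero(b&(np.indices(b.shape)[0]<200));print('brass',len(u),u.mean(),v.mean(),u.min(),u.max(),v.min(),v.max())
H=onz(w,u.mean(),v.mean(),.012)[:2]
(ex,ey),_,_=cv2.fitEllipse(pts)
for z in(.01,.015,.02):
  c0=onz(w,ex,ey,z)[:2];print(z,c0,np.degrees(np.arctan2(*(H-c0)[::-1])),np.linalg.norm(H-c0))
for x in inn:
  (a,b2),_,_=cv2.fitEllipse(x);c0=onz(w,a,b2,.02)[:2];print('inner',c0,np.degrees(np.arctan2(*(H-c0)[::-1])))
print('tip',onz(w,307,208,.01),get_state()['tcp_pos'])
E
```

```text
[ 276  191   57   59 1863] [303.14761138 218.74342458]
ell ((304.0451965332031, 219.9827880859375), (56.47832107543945, 58.565731048583984), 17.788034439086914)
in ((312.4981994628906, 240.05282592773438), (11.952888488769531, 30.229394912719727), 73.11637115478516)
in ((304.4936828613281, 219.79278564453125), (25.57600975036621, 30.22456932067871), 95.18829345703125)
brass 138 312.963768115942 186.6014492753623 306 320 181 193
0.01 [0.55490278 0.05143181] 138.3507574260992 0.027542938533767363
0.015 [0.55375617 0.05218661] 137.91752970463307 0.026185291602285353
0.02 [0.55260956 0.05294141] 137.43695280101738 0.024829305415157002
inner [0.56968515 0.05140099] 152.59431625472214
inner [0.55263052 0.05331178] 138.10544972639804
tip [0.54742588 0.05787402 0.01      ] [0.55447125 0.06201863 0.18230336]
```

Emit:
{"api": "send_rows", "payload": {"increments": [{"dx": 0, "dy": -0.2, "dz": -1, "roll": -0.8, "claw": 1}, {"dx": 0, "dy": -0.36, "dz": -2.5, "roll": -1.6, "claw": 1}, {"dx": 0, "dy": -0.36, "dz": -4, "roll": -1.9, "claw": 1}, {"dx": 0, "dy": -0.36, "dz": -5, "roll": -1.9, "claw": 1}, {"dx": 0, "dy": -0.36, "dz": -5.2, "roll": -1.9, "claw": 1}]}}

```text
clock: 9.45
tcp_pos: [0.5529, 0.0529, 0.0502]
orientation: [-0.001, 0.359, 0.934, -0.0]
wrist_force: [-0.1, 0.3, 0.6]
finger_gap: 0.0854
grip_force: 0.0
```

Emit:
{"api": "send_rows", "payload": {"increments": [{"dx": 0, "dy": 0, "dz": -0.6, "roll": 0, "claw": 1}, {"dx": 0, "dy": 0, "dz": -1.2, "roll": 0, "claw": 1}, {"dx": 0, "dy": 0, "dz": -1.6, "roll": 0, "claw": 1}, {"dx": 0, "dy": 0, "dz": -1.85, "roll": 0, "claw": 1}, {"dx": 0, "dy": 0, "dz": -1.85, "roll": 0, "claw": 1}]}}

```text
clock: 10.07
tcp_pos: [0.5538, 0.0527, 0.0046]
orientation: [-0.0, 0.359, 0.933, -0.0]
wrist_force: [0.3, -0.3, -1.2]
finger_gap: 0.0854
grip_force: 0.0
```

```bash
python3 - <<'E'
from h import *
s=get_state();q=s['orientation'];print(s['tcp_pos'],s['wrist_force'],np.degrees(2*np.arctan2(q[2],q[1])))
w=grab('wrist','w4.png')
E
```

```text
[0.55379122 0.05272393 0.00459704] [ 0.26380023 -0.29212541 -1.16881867] 137.9648027498441
```

View pics/w4.png

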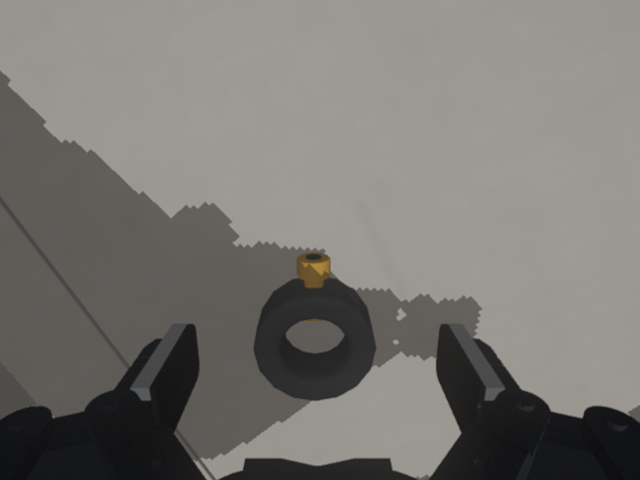

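The collar is centred between the fingers at (315,337), with the screw straight up at (314,262), so it is perpendicular to the closing line. Close on it.

Emit:
{"api": "send_rows", "payload": {"increments": [{"dx": 0, "dy": 0, "dz": 0, "roll": 0, "claw": 0.5}, {"dx": 0, "dy": 0, "dz": 0, "roll": 0, "claw": 0.2}, {"dx": 0, "dy": 0, "dz": 0, "roll": 0, "claw": -0.2}, {"dx": 0, "dy": 0, "dz": 0, "roll": 0, "claw": -0.6}, {"dx": 0, "dy": 0, "dz": 0, "roll": 0, "claw": -1}], "grip_force": 40}}

```text
clock: 10.75
tcp_pos: [0.5544, 0.0527, 0.0058]
orientation: [0.0, 0.359, 0.933, 0.0]
wrist_force: [-1.0, -0.2, 6.4]
finger_gap: 0.0396
grip_force: 39.9
```

Emit:
{"api": "send_rows", "payload": {"increments": [{"dx": 0, "dy": 0, "dz": 0, "roll": 0, "claw": -1}, {"dx": 0, "dy": 0, "dz": 0, "roll": 0, "claw": -1}, {"dx": 0, "dy": 0, "dz": 0.4, "roll": 0, "claw": -1}, {"dx": 0, "dy": 0, "dz": 0.8, "roll": 0, "claw": -1}, {"dx": 0, "dy": 0, "dz": 0.8, "roll": 0, "claw": -1}]}}

```text
clock: 11.38
tcp_pos: [0.5551, 0.0527, 0.0262]
orientation: [0.001, 0.359, 0.933, 0.0]
wrist_force: [0.3, 0.3, -2.1]
finger_gap: 0.0392
grip_force: 40.5
```

```bash
cat > col.py <<'E'
from h import *
s=get_state();q=s['orientation'];T=s['tcp_pos'];yaw=2*np.arctan2(q[2],q[1]);print(T,s['finger_gap'],np.degrees(yaw))
w=grab('wrist','w5.png');im=w['image']
R=np.zeros(im.shape[:2],bool);R[230:420,250:380]=1
hs=cv2.cvtColor(im,cv2.COLOR_BGR2HSV);b=(cv2.inRange(hs,(8,120,60),(30,255,255))>0)&R
v,u=np.nonzero(b&(np.indices(b.shape)[0]<290));print('brass',len(u),u.mean(),u.min(),u.max(),v.min(),v.max())
# bore (bright/other) as hole inside dark collar: contours
m=((im.max(2)<85)&R).astype(np.uint8)
cn,h=cv2.findContours(m,cv2.RETR_CCOMP,cv2.CHAIN_APPROX_NONE)
z0=float(__import__('sys').argv[1]) # underside height
ex=np.array([np.cos(yaw),np.sin(yaw)]);ey=np.array([np.sin(yaw),-np.cos(yaw)])
for x,hh in zip(cn,h[0]):
    if hh[3]>=0 and len(x)>50:
        print('bore',cv2.fitEllipse(x),cv2.boundingRect(x))
        c=onz(w,*cv2.fitEllipse(x)[0],z0+.02)[:2]-T[:2];print('c offs tool',c@ex,c@ey)
h=onz(w,u.mean(),v.mean(),z0+.013)[:2]-T[:2];print('head offs tool',h@ex,h@ey)
print('proj tcp axis top', proj(w,[*T[:2],z0+.02]))
E
python3 col.py .02
```

```text
[0.55514695 0.05267709 0.02622864] 0.03923508784111478 137.96896900872966
brass 834 316.0071942446043 300 332 252 284
bore ((317.20513916015625, 332.46905517578125), (34.1422119140625, 56.04136276245117), 90.74776458740234) (288, 315, 60, 36)
c offs tool 0.005213984583812688 0.0010140746129917127
head offs tool 0.02658222451969724 0.0006111860353713694
proj tcp axis top [314.3324816  345.48026157]
```

View pics/w5.png

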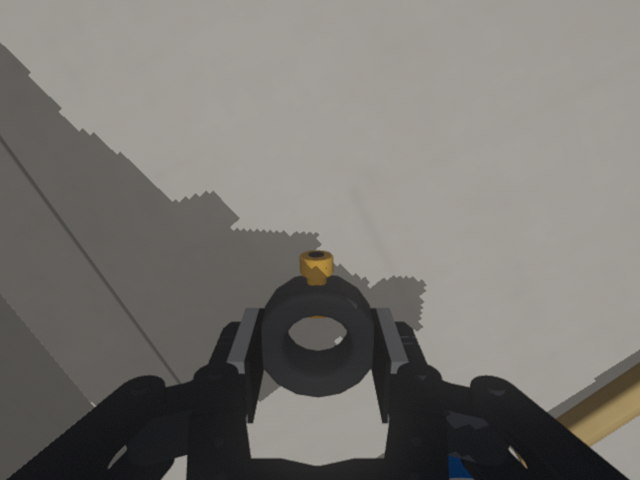

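The collar is held level between the pads, with the brass head at (316,260) straight up. I work out its offset along tool x from the bore rim extremes.

```bash
python3 - <<'E'
from h import *
w=grab('wrist');s=get_state();q=s['orientation'];T=s['tcp_pos'];yaw=2*np.arctan2(q[2],q[1])
ex=np.array([np.cos(yaw),np.sin(yaw)]);ey=np.array([np.sin(yaw),-np.cos(yaw)])
t=np.linspace(0,2*np.pi,181);z0=T[2]-.0058
def rim(o,r,z):
    return np.array([proj(w,[*(T[:2]+(o+r*np.cos(a))*ex+r*np.sin(a)*ey),z0+z]) for a in t])
for o in(-.002,0,.002):
    A,B,C=rim(o,.012,.02),rim(o,.012,0),rim(o,.022,.02);D=rim(o,.022,0)
    hd=np.array([proj(w,[*(T[:2]+(o+.032)*ex+.006*np.cos(a)*ey),z0+.01+.006*np.sin(a)]) for a in t])
    print(o,'bore top row',A[:,1].min(),'bottom row',B[:,1].max(),'cols',A[:,0].min(),A[:,0].max(),B[:,0].min(),B[:,0].max(),'outer low row',C[:,1].max(),D[:,1].max(),'head',hd.min(0),hd.max(0))
E
```

```text
-0.002 bore top row 319.4185761334031 bottom row 347.77778934824886 cols 279.61707393649925 347.4004493974298 283.83017608960984 343.8925693324263 outer low row 401.0685260591697 368.65069788483123 head [296.42432216 249.39360094] [330.48696928 261.07782522]
0 bore top row 314.23243355020867 bottom row 343.50956489622206 cols 279.45469093271333 347.5310022111697 283.70248880901636 343.9947707509135 outer low row 396.5823453295916 364.5373991097183 head [296.3341305  244.21605317] [330.54473014 255.53417766]
0.002 bore top row 309.00011088776876 bottom row 339.20930624564176 cols 279.2908981865198 347.66268820249195 283.5738202494503 344.09775744908325 outer low row 392.05902813905516 360.3937974741301 head [296.24315189 238.99508861] [330.60299493 249.94026581]
```

Emit:
{"api": "send_rows", "payload": {"increments": [{"dx": 0, "dy": 0, "dz": 1, "roll": 0, "claw": -1}, {"dx": 0, "dy": 0.2, "dz": 2, "roll": 0.6, "claw": -1}, {"dx": -0.2, "dy": 0.6, "dz": 3, "roll": 1.3, "claw": -1}, {"dx": -0.5, "dy": 1.3, "dz": 4, "roll": 2, "claw": -1}, {"dx": -0.9, "dy": 2.2, "dz": 4, "roll": 2.8, "claw": -1}]}}

```text
clock: 12.1
tcp_pos: [0.5331, 0.108, 0.127]
orientation: [0.002, 0.169, 0.986, 0.0]
wrist_force: [0.6, 0.3, -2.0]
finger_gap: 0.0393
grip_force: 40.7
```

Emit:
{"api": "send_rows", "payload": {"increments": [{"dx": -0.4, "dy": 1, "dz": 0, "roll": 1, "claw": -1}, {"dx": -0.8, "dy": 2, "dz": 0, "roll": 2, "claw": -1}, {"dx": -1.2, "dy": 3, "dz": 0, "roll": 3, "claw": -1}, {"dx": -1.5, "dy": 4, "dz": 0, "roll": 4, "claw": -1}, {"dx": -1.8, "dy": 4.8, "dz": 0, "roll": 4.75, "claw": -1}]}}

```text
clock: 12.72
tcp_pos: [0.486, 0.2286, 0.1246]
orientation: [-0.0, -0.162, 0.987, 0.0]
wrist_force: [0.5, -0.4, -2.0]
finger_gap: 0.0392
grip_force: 40.7
```

Emit:
{"api": "send_rows", "payload": {"increments": [{"dx": 0, "dy": 0, "dz": -0.2, "roll": 0, "claw": -1}, {"dx": 0, "dy": 0, "dz": -0.4, "roll": 0, "claw": -1}, {"dx": 0, "dy": 0, "dz": -0.6, "roll": 0, "claw": -1}, {"dx": 0, "dy": 0, "dz": -0.7, "roll": 0, "claw": -1}, {"dx": 0, "dy": 0, "dz": -0.7, "roll": 0, "claw": -1}]}}

```text
clock: 13.35
tcp_pos: [0.4866, 0.2272, 0.1073]
orientation: [-0.0, -0.159, 0.987, 0.0]
wrist_force: [-0.8, 0.1, -1.2]
finger_gap: 0.0396
grip_force: 40.7
```

```bash
python3 - <<'E'
from h import *
s=get_state();q=s['orientation'];print(s['tcp_pos'],s['wrist_force'],s['finger_gap'],np.degrees(2*np.arctan2(q[2],q[1])))
w=grab('wrist','w6.png')
a=cv2.resize(w['image'][240:390,240:400],None,fx=5,fy=4,interpolation=cv2.INTER_CUBIC)
a=cv2.resize(w['image'][240:390,240:400],None,fx=4,fy=4,interpolation=cv2.INTER_CUBIC)
a=cv2.convertScaleAbs(a,alpha=1.6,beta=10);cv2.imwrite('pics/w6a.png',a)
E
```

```text
[0.4866424  0.22724998 0.1072644 ] [-0.79934403  0.13275621 -1.18096727] 0.03960199846038175 198.31092624060233
```

View pics/w6a.png

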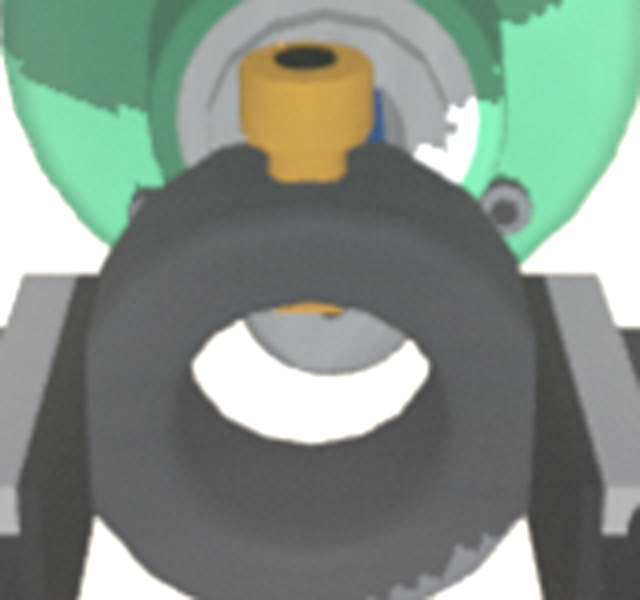

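Note that this crop is my 11th view, one over the limit of 10, so I work by numbers only from here. It shows the bore's lower rim at (312,442) spanning columns 192–430. The shaft end shows through it with edge points (245,320), (330,375) and (412,340), about 2 mm to the right of the bore centre.

```bash
python3 - <<'E'
from h import *
from scipy.optimize import least_squares
w=grab('wrist');s=get_state();q=s['orientation'];T=s['tcp_pos'];yaw=2*np.arctan2(q[2],q[1])
ex=np.array([np.cos(yaw),np.sin(yaw)]);ey=np.array([np.sin(yaw),-np.cos(yaw)])
C=lambda u,v:((u+.5)/4-.5+240,(v+.5)/4-.5+240)
def f(P,z): 
    X=np.array([onz(w,*C(*p),z)[:2]-T[:2] for p in P]);return np.c_[X@ex,X@ey]
def fit(X,r):
    g=least_squares(lambda c:np.hypot(*(X-c).T)-r,X.mean(0)+[.008,0]);return g.x*1e3,g.fun*1e3
for d in(.0045,.0058):
  print('rim',fit(f([(312,442),(250,425),(205,395),(375,425),(420,390)],T[2]-d),.012))
  print('outer',fit(f([(87,360),(537,350)],T[2]-d+.02),.022)[0])
print('shaft',fit(f([(245,320),(330,375),(412,340),(290,362)],.0925),.010))
E
```

```text
rim (array([-2.01405175, -0.25633908]), array([-0.06691888, -0.28214454,  0.47565585, -0.15100819,  0.3866561 ]))
outer [18.10286045 -0.50653307]
rim (array([-2.87749075, -0.25145968]), array([-0.0934216 , -0.28878526,  0.52051865, -0.15859391,  0.43094441]))
outer [16.98460311 -0.49527098]
shaft (array([-2.45670363,  2.28651209]), array([ 0.15667409,  0.1079443 ,  0.05407545, -0.22181781]))
```

Emit:
{"api": "send_rows", "payload": {"increments": [{"dx": -0.03, "dy": 0.09, "dz": 0, "roll": 0, "claw": -1}, {"dx": -0.03, "dy": 0.09, "dz": 0, "roll": 0, "claw": -1}, {"dx": -0.03, "dy": 0.09, "dz": -0.15, "roll": 0, "claw": -1}, {"dx": -0.03, "dy": 0.09, "dz": -0.3, "roll": 0, "claw": -1}, {"dx": -0.03, "dy": 0.09, "dz": -0.4, "roll": 0, "claw": -1}]}}

```text
clock: 14.08
tcp_pos: [0.4861, 0.2299, 0.0973]
orientation: [0.0, -0.16, 0.987, -0.0]
wrist_force: [1.0, -0.6, -0.7]
finger_gap: 0.0394
grip_force: 40.8
```

Emit:
{"api": "send_rows", "payload": {"increments": [{"dx": 0, "dy": 0, "dz": -0.1, "roll": 0, "claw": -1}, {"dx": 0, "dy": 0, "dz": -0.2, "roll": 0, "claw": -1}, {"dx": 0, "dy": 0, "dz": -0.3, "roll": 0, "claw": -1}, {"dx": 0, "dy": 0, "dz": -0.3, "roll": 0, "claw": -1}, {"dx": 0, "dy": 0, "dz": -0.3, "roll": 0, "claw": -1}]}}

```text
clock: 14.7
tcp_pos: [0.4862, 0.2299, 0.09]
orientation: [0.0, -0.16, 0.987, -0.0]
wrist_force: [3.3, -0.6, -3.8]
finger_gap: 0.0395
grip_force: 40.6
```

Emit:
{"api": "send_rows", "payload": {"increments": [{"dx": 0.03, "dy": 0, "dz": 0, "roll": 0, "claw": -1}, {"dx": 0.03, "dy": 0, "dz": -0.1, "roll": 0, "claw": -1}, {"dx": 0.03, "dy": 0, "dz": -0.2, "roll": 0, "claw": -1}, {"dx": 0.03, "dy": 0, "dz": -0.3, "roll": 0, "claw": -1}, {"dx": 0.03, "dy": 0, "dz": -0.3, "roll": 0, "claw": -1}]}}

```text
clock: 15.32
tcp_pos: [0.4864, 0.2299, 0.0822]
orientation: [-0.0, -0.16, 0.987, 0.0]
wrist_force: [0.6, -0.1, -2.1]
finger_gap: 0.0395
grip_force: 40.7
```

Free and past the chamfer; continue down.

Emit:
{"api": "send_rows", "payload": {"increments": [{"dx": 0, "dy": 0, "dz": -0.15, "roll": 0, "claw": -1}, {"dx": 0, "dy": 0, "dz": -0.3, "roll": 0, "claw": -1}, {"dx": 0, "dy": 0, "dz": -0.45, "roll": 0, "claw": -1}, {"dx": 0, "dy": 0, "dz": -0.6, "roll": 0, "claw": -1}, {"dx": 0, "dy": 0, "dz": -0.6, "roll": 0, "claw": -1}]}}

```text
clock: 15.95
tcp_pos: [0.4864, 0.2299, 0.0672]
orientation: [-0.0, -0.16, 0.987, -0.0]
wrist_force: [0.6, -0.3, -1.3]
finger_gap: 0.0393
grip_force: 40.7
```

Emit:
{"api": "send_rows", "payload": {"increments": [{"dx": 0, "dy": 0, "dz": -0.12, "roll": 0, "claw": -1}, {"dx": 0, "dy": 0, "dz": -0.24, "roll": 0, "claw": -1}, {"dx": 0, "dy": 0, "dz": -0.36, "roll": 0, "claw": -1}, {"dx": 0, "dy": 0, "dz": -0.42, "roll": 0, "claw": -1}, {"dx": 0, "dy": 0, "dz": -0.42, "roll": 0, "claw": -1}]}}

```text
clock: 16.58
tcp_pos: [0.4865, 0.2299, 0.0569]
orientation: [-0.0, -0.16, 0.987, 0.0]
wrist_force: [-0.3, -0.5, -0.7]
finger_gap: 0.0399
grip_force: 40.7
```

Emit:
{"api": "send_rows", "payload": {"increments": [{"dx": 0, "dy": 0, "dz": -0.04, "roll": 0, "claw": -1}, {"dx": 0, "dy": 0, "dz": -0.06, "roll": 0, "claw": -1}, {"dx": 0, "dy": 0, "dz": -0.06, "roll": 0, "claw": -1}, {"dx": 0, "dy": 0, "dz": -0.06, "roll": 0, "claw": -1}, {"dx": 0, "dy": 0, "dz": -0.06, "roll": 0, "claw": -1}]}}

```text
clock: 17.2
tcp_pos: [0.4867, 0.23, 0.0558]
orientation: [0.0, -0.16, 0.987, 0.0]
wrist_force: [-0.8, 0.0, 3.0]
finger_gap: 0.0393
grip_force: 41.0
```

Emit:
{"api": "send_rows", "payload": {"increments": [{"dx": 0, "dy": 0, "dz": -0.03, "roll": 0, "claw": -1}, {"dx": 0, "dy": 0, "dz": -0.06, "roll": 0, "claw": -1}, {"dx": 0, "dy": 0, "dz": -0.06, "roll": 0, "claw": -1}, {"dx": 0, "dy": 0, "dz": -0.06, "roll": 0, "claw": -1}, {"dx": 0, "dy": 0, "dz": -0.06, "roll": 0, "claw": -1}]}}

```text
clock: 17.82
tcp_pos: [0.4868, 0.23, 0.0557]
orientation: [0.001, -0.16, 0.987, 0.0]
wrist_force: [-4.1, -2.2, 13.6]
finger_gap: 0.0394
grip_force: 42.0
```

```bash
python3 - <<'E'
from h import *
s=get_state();q=s['orientation'];T=s['tcp_pos'];yaw=2*np.arctan2(q[2],q[1]);print(T,s['wrist_force'],s['ft_torque'],np.degrees(yaw))
w=grab('wrist');im=w['image'];z0=.05
ex=np.array([np.cos(yaw),np.sin(yaw)]);ey=np.array([np.sin(yaw),-np.cos(yaw)])
hs=cv2.cvtColor(im,cv2.COLOR_BGR2HSV);R=np.zeros(im.shape[:2],bool);R[200:400,250:380]=1
b=((cv2.inRange(hs,(8,120,60),(24,255,255))>0)&R).astype(np.uint8)
n,l,st,c=cv2.connectedComponentsWithStats(b);print(st[1:][st[1:,4]>40],c[1:][st[1:,4]>40])
# brass compare with collar in hand before: w5/w6 same relative view
for f in('w5','w6'):
    i=cv2.imread(f'pics/{f}.png');b2=((cv2.inRange(cv2.cvtColor(i,cv2.COLOR_BGR2HSV),(8,120,60),(24,255,255))>0)&R).astype(np.uint8)
    n,l,st,c=cv2.connectedComponentsWithStats(b2);print(f,st[1:][st[1:,4]>40],c[1:][st[1:,4]>40])
# blue line on shaft end
bl=(cv2.inRange(hs,(100,100,40),(130,255,255))>0)&R;v,u=np.nonzero(bl);print('blue',len(u))
if len(u):
    P=np.array([onz(w,a,b_,.095)[:2] for a,b_ in zip(u,v)]);d=np.linalg.svd(P-P.mean(0))[2][0];print(np.degrees(np.arctan2(d[1],d[0])),P.mean(0),u.min(),u.max(),v.min(),v.max())
print('shaft top pred',proj(w,[.488,.2297,.095]))
E
```

```text
[0.486778   0.23003488 0.05570349] [-4.10216262 -2.18627937 13.6258023 ] [-0.34775738  0.95291089 -0.03316881] 198.37017016749076
[[280 200  28  30 772]
 [320 200  28  29 694]
 [300 250  33  36 925]] [[293.0492228  213.98704663]
 [333.41354467 214.5389049 ]
 [316.11675676 267.2572973 ]]
w5 [[300 252  33  33 834]] [[316.00719424 268.058753  ]]
w6 [[295 200  17   3  50]
 [300 251  33  35 881]] [[302.84       200.98      ]
 [316.0261067  267.37343927]]
blue 2072
16.535027703544394 [0.47224632 0.22439296] 294 337 317 393
shaft top pred [315.86740101 394.59107844]
```

```bash
python3 -c "
from workcell import hand_in;print(hand_in())"
```

```text
the job is handed in; nothing more can be done
None
```

I turned the flat to face the guide, seated the collar on the shoulder with its screw over the flat pointing at the guide, and handed in still gripping it at about 42 N. The hand-in gave no verdict, and I viewed 11 pictures, one over the limit of 10.

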